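# Proof-pull the new stick-on door pull, then shut the door

### The arm

A 6-joint arm with a two-finger parallel gripper is mounted at the origin on the work surface. World frame = base frame: x ahead of the robot, y to its left, z up, the work surface at z = 0. Lengths are in mm, angles in rad, forces in N, time in s.
With the tool pointing down it reaches from about 350 to 975 mm from the base axis. Payload 7.1 kg.
Tool frame: the origin (TCP) lies between the finger pads; the fingertips stand 19 mm ahead of it and the grasp point (between the pads) is the TCP; z points along the fingers, y is the line along which they close (so a half turn about z gives the same grasp; the last joint's range is limited). The gripper opens to 88 mm and grips with 3 to 60 N. Pads are 20 mm wide; open, the fingers measure 115 mm over their backs; the gripper's body (75 mm by 178 mm) begins 61 mm behind the grasp point.
Start: joints at [-1.308, 0.423, 1.63, -0, 1.089, -0.019], TCP at [173.822, -600.326, 241.675] pointing down, gripper open.
Joint ranges: [-3, 3], [-0.9, 2.11], [0.09, 2.58], [-1.31, 4.45], [0.11, 2.69], [-2.54, 2.54]. Speed limits (rad/s): [2.39, 2.39, 3.01, 3.14, 3.14, 3.14].

### API

Orientations are given as a rotation vector (axis times angle).
In Python, from workcell import ctrl gives the robot as it stands.
- The arm moves only by the tool arm_command, never from a script. Its argument "series" is a list of rows, each an object with "linear": the shift along the tool's x, y, z in m, a list of three; "turn": the turn about the tool's z in rad. A call has 1 to 10 rows; each row shifts and turns the commanded pose from where the row before left it, along the tool's axes as they then stand; what a row does not reach is not made up. A row lasts 1/10 s, in which the tool goes at most 50 mm and 8.59 degrees, less where a joint would pass 70% of its speed; a pose out of reach is approached as far as the arm can. A call with a gripper value outside its range is refused whole. "jaw" is the opening, from -1 (shut) to 1 (fully open), set as the call begins (left out, the last holds). The fingers move at their own pace and stop on an object; the grip force is fixed at half the most. Time passes only in rows, so rows that do not move let the fingers close. It gives the time, the measured TCP pose, the force, the opening and the grip force at its end, in the units of the state.
- ctrl.get_obs(): the state, without advancing time (a new reading comes with each control period).
- ctrl.get_image(name): name is "scene" or "side" or "wrist"; returns a dict with "frame" (420x560x3 uint8, blue, green, red), "fx", "fy", "cx", "cy" (pixels), "rvec" (rotation vector, rad) and "tvec" (3), from world to camera coordinates, as OpenCV has them. Camera axes: x right, y down, z forward; pixel columns grow to the right and rows downward; lengths in mm; the calibration is good to about 2 mm. A picture is of the moment at which its call begins. There is no depth.
- ctrl.close_job(): hands the job in; it is judged then, once.
The state is a dict: "t": time; "qpos": joint angles; "qvel": joint speeds; "joint_torque": joint torques, N m; "ee_pos": TCP position; "orientation": TCP orientation; "ft_force": force on the tool from outside, world axes, zero at the start; "moment": the same for the moment, N m; "width": finger opening in mm; "grasp_force": force on a finger pad.
Only numpy, scipy, OpenCV 4.12 (cv2) and the standard library are available. Lean on these libraries where they do the work, as an engineer would, in place of code of your own. Each camera call takes 0.05 s, during which the arm holds its last target. There are 200 camera calls.

### The job

A new black pull has just been stuck to the front acrylic door of the little white cabinet, and it must be proved before anyone uses it. With the door left open as it is, grip the pull and draw it straight out from the door with a steady 12 newtons for two full seconds, never more than 20 newtons or the pad tears; then slide that door fully shut without slamming it, and let go. Leave the rear door and the other things on the desk as they are.

Things in the scene. Friction and masses are not known exactly. Their poses are not given: they have to be found in the camera images.
- cabinet: White desktop cabinet screwed to the desk, 340 wide (its y), 180 deep (its x), 220 high. Origin: centre of its underside, z up. Its open front looks along its -x (front edges at x = -90). Two clear acrylic doors, 3 thick, 166 wide, 195 high, slide along y in two grooves in the front, one behind the other. All sizes in mm.
- front_door (a joint): Opening in m of the front door (outer groove; it carries the black pull): 0 = fully shut, its edge against the cabinet's side at y = -161 mm; grows towards the cabinet's +y, at most 0.135. Slides with 1 to 3 N and stays where left. The groove is wider than the sheet: the door rattles out and in (along x) by up to 5 mm, freely (about 1 N); where in this play it stands is not known.
- rear_door (a joint): How far the rear door (inner groove, with a flush round steel finger cup) is open, in m: 0 = shut, its place at the start.
- pull_grip (a point): Centre of the tab of the new black pull on the front door; axes as the cabinet's: -x is straight out from the door. The tab is an upright slab: 30 mm out (x), 14 thick (y; grip these flat sides), 44 high, centre 178 above the desk, top 20 below the cabinet's top. Behind it: black flange 2.5 thick, 30 x 50, and white foam pad 3 thick. Tab centre: 20.5 from the sheet.
- dispenser_mid (a point): Middle of the toothpick dispenser, a bystander: green and clear plastic box with a white push button on top, 46 x 46 x 94 high.
- mug_mid (a point): Middle of the yellow ceramic mug lying empty on its side, a bystander: 95 long, 82 across, its handle on the desk.
- phone_stand: Wooden wave-shaped phone stand, a bystander: about 105 long, 75 wide, 100 high. Origin: on the desk under it.
- pad_seat (a point): Point on the acrylic sheet's outer face right behind the tab's centre, where the foam pad sticks; it moves with the sheet; axes as the cabinet's. With the pad unloaded the tab's centre is 20.5 mm straight out (-x) from it. The pad stretches by 0.05 mm for every newton of pull straight out (12 N = 0.6 mm, 20 N = 1.0 mm); once the play is used up the sheet and the groove hardly give.

How it is judged:
By the outcome, as a careful person would: the job done as asked, in the order asked, and still so for the second after the job is handed in, with the robot touching nothing.
It also fails if it takes over 66 s, if anything falls off the work surface, if the arm or the gripper's body presses on something with over 40 N, if the wrist force passes 120 N, or if a joint passes its speed limit or range.

## Working session

There is one attempt and no reset: what is moved stays moved. The work goes in short steps, Python scripts to look and compute and a tool call to move; the robot and the scene stay as the last step left them, time stands still between calls to the robot, and variables do not carry over. Pictures are saved under pics/ and viewed, at most 10 in all, crops included, and the job is handed in when it is done.

Besides the shell and the picture viewer there is one more tool, called after "Emit:" as name(argument=value, ...) on one line, values as JSON. arm_command: Moves the arm, as the interface text tells. Its arguments: {"type":"object","properties":{"series":{"type":"array"},"jaw":{"type":"number"}},"required":["series"]}

```bash
mkdir -p pics
cat > h.py <<'E'
import numpy as np,cv2
from workcell import ctrl
def snap(n,f):
    d=ctrl.get_image(n); cv2.imwrite('pics/'+f+'.png',d['frame']); np.save('pics/'+f+'.npy',d,allow_pickle=True); return d
def load(f): return np.load('pics/'+f+'.npy',allow_pickle=True).item()
def ray(d,u,v):
    R=cv2.Rodrigues(np.array(d['rvec'],float))[0]; t=np.array(d['tvec'],float).ravel()
    return -R.T@t, R.T@np.array([(u-d['cx'])/d['fx'],(v-d['cy'])/d['fy'],1.])
def onz(d,u,v,z):
    c,r=ray(d,u,v); return c+r*(z-c[2])/r[2]
def tri(*a):
    A=np.zeros((3,3));b=np.zeros(3)
    for d,u,v in a:
        c,r=ray(d,u,v); r/=np.linalg.norm(r); P=np.eye(3)-np.outer(r,r); A+=P;b+=P@c
    return np.linalg.solve(A,b)
def proj(d,p): return cv2.projectPoints(np.array([p],float),np.array(d['rvec'],float),np.array(d['tvec'],float),np.array([[d['fx'],0,d['cx']],[0,d['fy'],d['cy']],[0,0,1.]]),None)[0].ravel()
E
python3 - <<'E'
from h import *
a=snap('scene','s0');b=snap('side','d0')
for d in(a,b):print(ray(d,280,210),d['fx'])
o=ctrl.get_obs();print(o)
E
```

```text
(array([1207.64990275,  508.92847206,  745.51009034]), array([-0.63187497, -0.50168331, -0.59084825])) 434.98532611680815
(array([ 393.68990653, -770.9480118 ,  566.19780919]), array([ 0.16945538,  0.84556038, -0.50647119])) 424.1344815781655
{'t': 0.1, 'qpos': array([-1.30798996e+00,  4.23751261e-01,  1.63061433e+00,  1.37166807e-05,
        1.08863525e+00, -1.89987420e-02]), 'qvel': array([-5.94677710e-04, -2.80411925e-03, -1.16995463e-03, -9.21262514e-04,
        3.16544104e-04,  8.29600282e-05]), 'joint_torque': array([-6.02657310e-04, -5.45617747e+01, -2.74326289e+01,  6.44889800e-02,
        1.88649469e-02, -3.74887270e-05]), 'ee_pos': array([ 173.70780806, -599.86535054,  240.9873493 ]), 'orientation': array([-3.10907441e+00, -4.40988759e-01,  2.49928086e-04]), 'ft_force': array([ 0.59499977, -0.15073852, -0.04701045]), 'moment': array([ 0.02848658, -0.01971409, -0.00511089]), 'grasp_force': 0.0, 'width': 87.79116316100263}
```

View pics/s0.png

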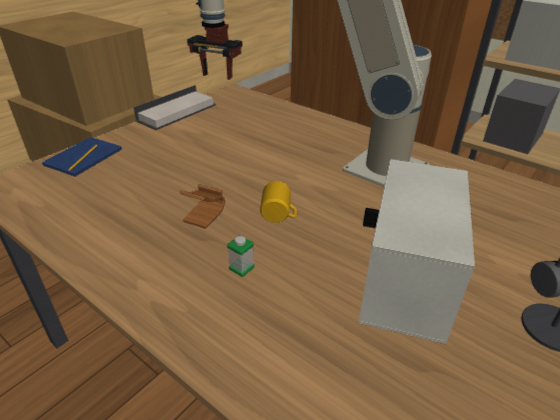

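View pics/d0.png

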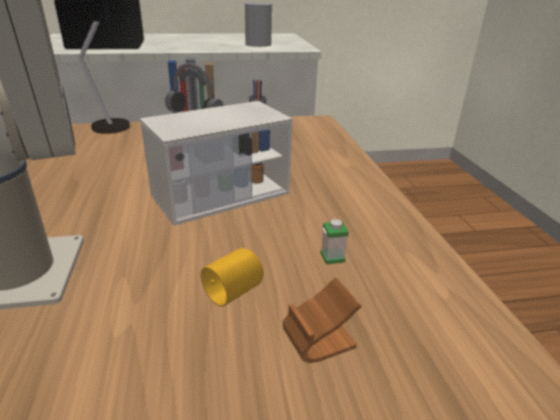

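The side view shows the cabinet's open front facing the camera, with corners near (145,122), (290,115) and (165,210), and the pull near (180,157). The scene view shows the pull at (372,217). Mug, dispenser and stand are clear of the cabinet's front. Next I'll zoom in on both.

Run:
```python
from h import *
a=load('s0')['frame'];b=load('d0')['frame']
A=cv2.resize(a[155:335,350:480],None,fx=3,fy=3,interpolation=cv2.INTER_CUBIC)
B=cv2.resize(b[100:220,135:300],None,fx=2.5,fy=2.5,interpolation=cv2.INTER_CUBIC)
c=np.zeros((560,800,3),np.uint8);c[:540,:390]=A;c[:B.shape[0],390:390+410]=B[:,:410];cv2.imwrite('pics/z.png',c)
```

```text
(no output)
```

View pics/z.png

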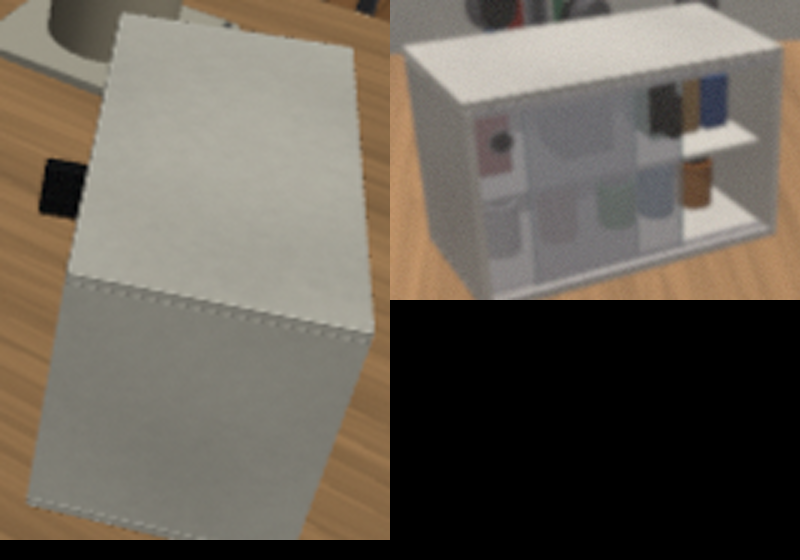

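The zoomed crop shows that the dark dot at (500,142) is the rear door's finger cup. The pull is the black block at crop (655,108), about (243,143) in the side view. The cabinet's top corners are clear in the scene view.

```bash
cat >> h.py <<'E'
def sub(m):  # mean px of largest blob + box
    n,l,s,c=cv2.connectedComponentsWithStats(m.astype(np.uint8)); i=1+np.argmax(s[1:,4]); return c[i],s[i],l==i
E
python3 - <<'E'
from h import *
a=load('s0');b=load('d0')
P=np.array([onz(a,u,v,220) for u,v in[(390,160),(467.7,170.7),(474.3,265.7),(373.3,246.7)]])
print(P.round(1),[np.linalg.norm(P[i]-P[(i+1)%4]).round(1) for i in range(4)],P.mean(0))
Q=np.array([onz(b,135+u/2.5,100+v/2.5,220) for u,v in[(407,47),(705,5),(782,46),(465,106)] for u in[u-390]])
print(Q.round(1),[np.linalg.norm(Q[i]-Q[(i+1)%4]).round(1) for i in range(4)],Q.mean(0))
for d,(y0,y1,x0,x1) in((a,(195,235,355,383)),(b,(125,160,235,262))):
    f=d['frame'][y0:y1,x0:x1].max(2); 
    c,s,m=sub(f<65); print(c+[x0,y0],s); 
    print('\n'.join(' '.join('%3d'%k for k in r) for r in f[::2]))
for nm,box in (('yellow',((15,120,90),(32,255,255))),('green',((45,120,50),(80,255,255)))):
    for d in(a,b):
        c,s,m=sub(cv2.inRange(cv2.cvtColor(d['frame'],cv2.COLOR_BGR2HSV),*box)>0); print(nm,c,s,onz(d,*c,41 if nm[0]=='y' else 47))
E
```

```text
[[313.5 140.1 220. ]
 [241.2 305.6 220. ]
 [557.1 429.5 220. ]
 [625.2 266.9 220. ]] [np.float64(180.6), np.float64(339.4), np.float64(176.3), np.float64(336.6)] [434.23160851 285.54822803 220.        ]
[[249.4 296.2 220. ]
 [566.2 412.1 220. ]
 [623.8 258.9 220. ]
 [313.8 127.8 220. ]] [np.float64(337.4), np.float64(163.7), np.float64(336.6), np.float64(180.2)] [438.29813957 273.76086304 220.        ]
[370.24691358 217.33744856] [  8  13  16  20 243]
139 138 139 141 141 145 149 152 151 149 151 152 153 152 151 148 144 143 145 146 146 148 147 147 147 143 138 149
139 138 137 138 138 139 140 141 141 142 146 149 150 151 152 151 152 153 153 151 148 145 144 145 146 147 142 141
142 143 144 143 143 141 140 140 140 140 141 143 143 142 142 147 150 152 152 153 152 153 153 153 151 147 146 157
147 144 140 138 139 143 144 145 144 144 142 142 141 142 142 143 143 142 142 145 147 150 152 153 152 143 143 175
143 145 148 152 150 147 144 141 139 141 144 145 146 146 145 144 143 144 144 143 145 145 144 144 146 146 150 167
139 141 142 142 141 143 144 150 152 149 146 142 141 140 142 144 146 146 146 146 144 
[... 3302 characters left out ...]
115 113 111  95  95  93 105 134 175 200 211 211 213 212 213 215 213 215
136 137 137 137 130 131 131 137 136 132 140 136 137 133 134 136 150 183 205 211 214 214 212 216 212 214 213
134 137 139 137 139 136 140 140 139 137 138 136 139 137 135 130 148 182 209 212 211 209 211 208 210 200 197
yellow [262.59468533 232.41851929] [     0      0    560    420 134044] [558.22117643 -62.69015438  41.        ]
yellow [231.43842542 275.85409895] [ 198  246   68   63 2769] [ 431.41805816 -126.92382284   41.        ]
green [239.93367347 246.41836735] [228 239  25  16 196] [639.66897386 -65.22260067  47.        ]
green [335.1        229.56666667] [325 224  21  11  60] [674.66575807  -6.89683926  47.        ]
```

The scene view gives a cabinet top of 180 x 338 mm, which fits the known sizes, so I'll use it. Next I'll put the tab's visible corners into cabinet coordinates.

```bash
cat >> h.py <<'E'
YAW=np.radians(21.8); C0=np.array([434.2,285.5]); O=np.array([np.sin(YAW),-np.cos(YAW)]); S=np.array([np.cos(YAW),np.sin(YAW)])
def cab(p): q=np.array(p)[:2]-C0; return np.array([-q@O,-q@S,p[2] if len(p)>2 else 0])   # cabinet x,y,z
def wor(x,y,z=0): return np.r_[C0-O*x-S*y,z]
def plan(xyz,yaw_deg,n,safe=None):
    "rows in the tool axes from the present pose to xyz with tool-y at yaw_deg (world), n equal world steps"
    o=ctrl.get_obs(); R=cv2.Rodrigues(np.array(o['orientation']))[0]; p=np.array(o['ee_pos']); y=np.arctan2(R[1,1],R[0,1])
    dy=(np.radians(yaw_deg)-y+np.pi)%(2*np.pi)-np.pi; st=(np.array(xyz)-p)/n; out=[]
    for i in range(n):
        a=y+dy*i/n; ty=np.array([np.cos(a),np.sin(a),0]); tz=np.array([0,0,-1.]); tx=np.cross(ty,tz)
        out.append({"linear":[round(float(st@k)/1000,4) for k in(tx,ty,tz)],"turn":round(-dy/n,4)})
    return out
E
python3 - <<'E'
from h import *
a=load('s0');b=load('d0')
for n,d,u,v,z in(('outer far top',a,365.2,208.6,200),('outer near bottom',a,363,227.5,156),):print(n,cab(onz(d,u,v,z)).round(1))
# expected pixels of tab corners for tab y trial
for y in(0,20,-20):
  for dx in(-15,):
    print(y,[proj(a,wor(-108+dx,y+e,z)).round(1) for e,z in((7,200),(-7,200),(-7,156))],[proj(b,wor(-108+dx,y+e,z)).round(1) for e,z in((7,200),(-7,200),(-7,156))],[proj(b,wor(-90,y+e,z)).round(1) for e,z in((15,203),(-15,203),(15,153))])
E
```

```text
outer far top [-120.9  -26.8  200. ]
outer near bottom [-118.9  -36.3  156. ]
0 [array([366.4, 199.8]), array([365.5, 203.3]), array([363.1, 219.4])] [array([236.7, 141.1]), array([242., 140.]), array([242.3, 157.2])] [array([227.3, 136. ]), array([238.5, 133.9]), array([228.1, 155.4])]
20 [array([367.7, 195. ]), array([366.8, 198.4]), array([364.3, 214.3])] [array([229. , 142.6]), array([234.4, 141.5]), array([234.9, 158.8])] [array([219.7, 137.5]), array([231.1, 135.3]), array([220.6, 157. ])]
-20 [array([365.1, 204.9]), array([364.2, 208.5]), array([361.7, 224.6])] [array([244.2, 139.6]), array([249.4, 138.6]), array([249.6, 155.6])] [array([234.8, 134.6]), array([245.8, 132.6]), array([235.4, 153.8])]
```

The tab centre is near cabinet (-105, -32), within 35 mm of the cabinet's front as expected. I'll move above it.

Run:
```python
from h import *
p=wor(-105,-32,330);print(p)
for r in plan(p,21.8,22):print(r)
```

```text
[502.90516919 199.89275892 330.        ]
{'linear': [0.0245, -0.0308, -0.004], 'turn': np.float64(-0.0759)}
{'linear': [0.0267, -0.0288, -0.004], 'turn': np.float64(-0.0759)}
{'linear': [0.0289, -0.0267, -0.004], 'turn': np.float64(-0.0759)}
{'linear': [0.0308, -0.0244, -0.004], 'turn': np.float64(-0.0759)}
{'linear': [0.0326, -0.022, -0.004], 'turn': np.float64(-0.0759)}
{'linear': [0.0341, -0.0195, -0.004], 'turn': np.float64(-0.0759)}
{'linear': [0.0355, -0.0169, -0.004], 'turn': np.float64(-0.0759)}
{'linear': [0.0367, -0.0141, -0.004], 'turn': np.float64(-0.0759)}
{'linear': [0.0377, -0.0113, -0.004], 'turn': np.float64(-0.0759)}
{'linear': [0.0384, -0.0084, -0.004], 'turn': np.float64(-0.0759)}
{'linear': [0.0389, -0.0055, -0.004], 'turn': np.float64(-0.0759)}
{'linear': [0.0392, -0.0025, -0.004], 'turn': np.float64(-0.0759)}
{'linear': [0.0393, 0.0005, -0.004], 'turn': np.float64(-0.0759)}
{'linear': [0.0392, 0.0035, -0.004], 'turn': np.float64(-0.0759)}
{'linear': [0.0388, 0.0064, -0.004], 'turn': np.float64(-0.0759)}
{'linear': [0.0382, 0.0093, -0.004], 'turn': np.float64(-0.0759)}
{'linear': [0.0374, 0.0122, -0.004], 'turn': np.float64(-0.0759)}
{'linear': [0.0363, 0.015, -0.004], 'turn': np.float64(-0.0759)}
{'linear': [0.0351, 0.0177, -0.004], 'turn': np.float64(-0.0759)}
{'linear': [0.0337, 0.0203, -0.004], 'turn': np.float64(-0.0759)}
{'linear': [0.032, 0.0228, -0.004], 'turn': np.float64(-0.0759)}
{'linear': [0.0302, 0.0252, -0.004], 'turn': np.float64(-0.0759)}
```

Emit:
arm_command(series=[{"linear":[0.024,-0.031,-0.01],"turn":-0.076},{"linear":[0.027,-0.029,-0.01],"turn":-0.076},{"linear":[0.029,-0.027,-0.01],"turn":-0.076},{"linear":[0.031,-0.024,-0.01],"turn":-0.076},{"linear":[0.033,-0.022,-0.01],"turn":-0.076},{"linear":[0.034,-0.019,-0.01],"turn":-0.076},{"linear":[0.035,-0.017,-0.01],"turn":-0.076},{"linear":[0.037,-0.014,-0.01],"turn":-0.076},{"linear":[0.038,-0.011,-0.01],"turn":-0.076},{"linear":[0.038,-0.008,0],"turn":-0.076}], jaw=1)

```text
t: 1.1
ee_pos: [325.0, -235.9, 332.8]
orientation: [2.721, 1.566, 0.001]
ft_force: [0.8, 0.1, -1.1]
width: 88.1
grasp_force: 0.0
```

Emit:
arm_command(series=[{"linear":[0.039,-0.005,0],"turn":-0.076},{"linear":[0.039,-0.002,0],"turn":-0.076},{"linear":[0.039,0,0],"turn":-0.076},{"linear":[0.039,0.003,0],"turn":-0.076},{"linear":[0.039,0.006,0],"turn":-0.076},{"linear":[0.038,0.009,0],"turn":-0.076},{"linear":[0.037,0.012,0],"turn":-0.076},{"linear":[0.03,0.014,0],"turn":-0.076},{"linear":[0,0,0],"turn":-0.076},{"linear":[0,0,0],"turn":-0.076}])

```text
t: 2.1
ee_pos: [441.3, 47.7, 331.2]
orientation: [-1.943, -2.467, 0.001]
ft_force: [-0.5, -0.5, -0.4]
width: 88.0
grasp_force: 0.0
```

Run:
```python
from h import *
p=wor(-120,-32,310)
o=ctrl.get_obs();print(o['ee_pos'],o['t'],cab(o['ee_pos']))
for r in plan(p,21.8,4):print(r)
d=snap('wrist','w0')
c,r=ray(d,280,210);print(c,cab(c),r)
```

```text
[441.3471842   47.68729803 331.24361103] 2.1 [-223.45995756   81.67992917  331.24361103]
{'linear': [0.0297, 0.0244, 0.0053], 'turn': np.float64(-0.036)}
{'linear': [0.0288, 0.0255, 0.0053], 'turn': np.float64(-0.036)}
{'linear': [0.0278, 0.0265, 0.0053], 'turn': np.float64(-0.036)}
{'linear': [0.0269, 0.0275, 0.0053], 'turn': np.float64(-0.036)}
[426.75909386 116.21064982 473.7325062 ] [-154.41944908   69.77739545  473.7325062 ] [ 0.05887038 -0.24489196 -0.96777185]
```

View pics/w0.png

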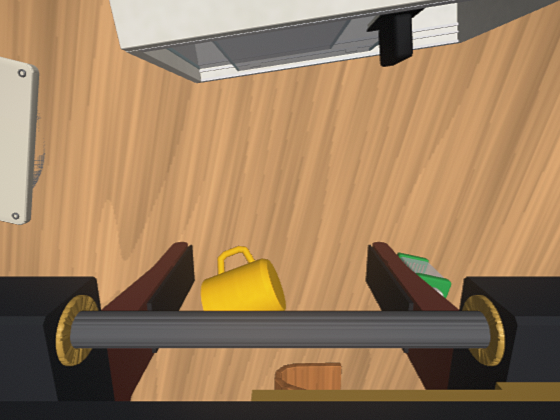

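The wrist view shows the pull at about (396,38), with the tab sticking out from the flange at the sheet. The mug and dispenser lie well out from the front. I'll put the camera over the tab.

Run:
```python
from h import *
for r in plan(wor(-175,-32,320),21.8,4):print(r)
```

```text
{'linear': [0.0161, 0.0265, 0.0028], 'turn': np.float64(-0.0353)}
{'linear': [0.0151, 0.0271, 0.0028], 'turn': np.float64(-0.0353)}
{'linear': [0.0142, 0.0276, 0.0028], 'turn': np.float64(-0.0353)}
{'linear': [0.0132, 0.0281, 0.0028], 'turn': np.float64(-0.0353)}
```

Emit:
arm_command(series=[{"linear":[0.016,0.0265,0.003],"turn":-0.0353},{"linear":[0.015,0.027,0.003],"turn":-0.0353},{"linear":[0.014,0.0275,0.003],"turn":-0.0353},{"linear":[0.013,0.028,0.003],"turn":-0.0353},{"linear":[0,0,0],"turn":0},{"linear":[0,0,0],"turn":0}])

```text
t: 2.75
ee_pos: [529.5, 132.8, 319.0]
orientation: [-1.773, -2.593, 0.002]
ft_force: [0.2, -0.3, 0.5]
width: 87.7
grasp_force: 0.0
```

Run:
```python
from h import *
d=snap('wrist','w1');o=ctrl.get_obs();print(o['ee_pos'],cab(o['ee_pos']),cab(ray(d,0,0)[0]))
f=d['frame'].max(2)<60; f[230:]=0
c,s,m=sub(f);print(c,s)
for v in range(s[1],s[1]+s[3],4):
    u=np.where(m[v])[0];print(v,u.min(),u.max(),end='; ')
```

```text
[529.11963    132.44301719 319.20192858] [-177.36133679  -31.29109072  319.20192858] [-107.35168805  -34.36082471  461.47463401]
[271.5474339  120.31104199] [253 100  38  42 643]
100 253 290; 104 263 279; 108 264 279; 112 264 280; 116 264 280; 120 264 280; 124 264 280; 128 264 280; 132 264 280; 136 264 280; 140 265 279;
```

View pics/w1.png

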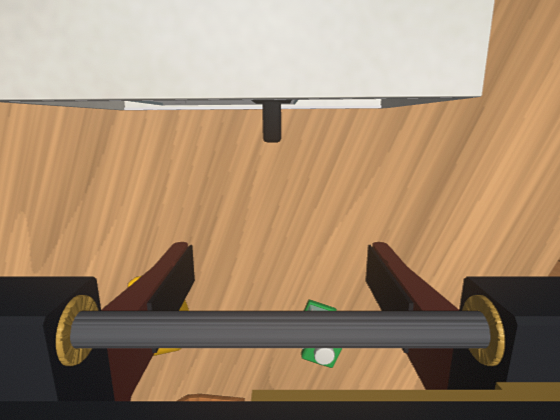

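The tab is seen from straight above, columns 264 to 280, with its outer end at row 141. The cabinet's top front edge runs from (0,101) to (482,95).

Run:
```python
from h import *
d=load('w1');f=d['frame']
E=[]
sat=cv2.cvtColor(f,cv2.COLOR_BGR2HSV)
g=f.min(2).astype(int)
for u in list(range(4,110,8))+list(range(400,476,8)):
    col=g[80:112,u]; dr=col[:-1]-col[1:]; i=np.argmax(dr>12); E.append(onz(d,u,80+i+.5,220)[:2])
E=np.array(E);vx,vy,x0,y0=cv2.fitLine(E.astype(np.float32),cv2.DIST_HUBER,0,.1,.1).ravel();print('yaw',np.degrees(np.arctan2(vy,vx)), [cab(e)[:2].round(1).tolist() for e in E])
print('corner',cab(onz(d,482,95,220)))
for u,v in((263.5,141.8),(280.5,141.8),(263.5,110),(280.5,110)):
    p=onz(d,u,v,200);print(p.round(1),cab(p).round(1))
L=onz(d,272,141.8,200)-onz(d,271.8,108,200);print('tab axis',np.degrees(np.arctan2(L[1],L[0])))
```

```text
yaw 21.68403 [[-91.6, 150.5], [-91.6, 145.1], [-91.7, 139.7], [-91.7, 134.4], [-91.8, 129.0], [-91.8, 123.7], [-91.8, 118.3], [-91.9, 112.9], [-91.9, 107.6], [-92.0, 102.2], [-91.4, 96.8], [-91.5, 91.4], [-91.5, 86.1], [-91.5, 80.7], [-92.0, -114.3], [-92.1, -119.6], [-92.1, -124.9], [-92.2, -130.2], [-92.2, -135.6], [-92.3, -140.9], [-92.3, -146.2], [-92.3, -151.5], [-92.4, -156.9], [-92.4, -162.2]]
corner [ -92.18290055 -168.81458745  220.        ]
[499.9 179.6 200. ] [-122.7  -21.6  200. ]
[511.7 184.2 200. ] [-122.8  -34.3  200. ]
[491.8 200.9 200. ] [-99.9 -22.1 200. ]
[503.4 205.5 200. ] [-100.   -34.5  200. ]
tab axis -68.69017794047525
```

Run:
```python
from h import *
d=load('w1');o=ctrl.get_obs();R=cv2.Rodrigues(np.array(o['orientation']))[0];p=np.array(o['ee_pos'])
print(d['cx'],[proj(d,p+R@np.array([0,k,19.])).round(1) for k in(-44,0,44)])
f=d['frame'];
for v in(246,256): 
    print(v,f[v,180:200].max(1),f[v,360:380].max(1))
for r in plan(wor(-107.8,-28.1,250),21.6,3):print(r)
print(wor(-107.8,-28.1))
```

```text
279.7698314748363 [array([188.4, 263.6]), array([275.4, 263.7]), array([362.4, 263.7])]
246 [ 86  86  84  88  87  83  77  90  93  62  41  45 107 178 188 180 178 178
 177 179] [208 207 203 203 202 203 203 172  94  42  53 118 107  72  70  84  87  87
  86  88]
256 [ 73  57  48  48  49  49  47  48  49  47  45  43  60 161 182 178 181 182
 183 182] [196 196 199 199 198 203 206 125  50  41  44  49  48  46  46  47  51  49
  52  58]
{'linear': [0.0232, -0.0013, 0.0231], 'turn': np.float64(-0.002)}
{'linear': [0.0232, -0.0012, 0.0231], 'turn': np.float64(-0.002)}
{'linear': [0.0232, -0.0012, 0.0231], 'turn': np.float64(-0.002)}
[500.32390441 195.84466404   0.        ]
```

The calibrated finger midpoint is column 275.4, but the fingers appear at 280. The camera is therefore about 2 to 3 mm off sideways, so I'll centre by the fingers themselves.

Emit:
arm_command(series=[{"linear":[0.02,-0.002,0.02],"turn":-0.005},{"linear":[0.02,-0.002,0.02],"turn":0},{"linear":[0.02,-0.002,0.02],"turn":0},{"linear":[0.0095,0,0.009],"turn":0},{"linear":[0,0,0],"turn":0},{"linear":[0,0,0],"turn":0},{"linear":[0,0,0],"turn":0}])

```text
t: 3.5
ee_pos: [499.6, 194.8, 251.8]
orientation: [1.766, 2.597, 0.002]
ft_force: [0.5, -0.2, 0.8]
width: 87.5
grasp_force: 0.0
```

Run:
```python
from h import *
d=snap('wrist','w2');o=ctrl.get_obs();R=cv2.Rodrigues(np.array(o['orientation']))[0];p=np.array(o['ee_pos']);print(p,cab(p),d['fx'],o['ft_force'])
print('yaw',np.degrees(np.arctan2(R[1,1],R[0,1])))
print('tip',proj(d,p+R@np.array([0,0,19.])),'tcp',proj(d,p),'tab top outer/inner',[proj(d,np.r_[(p+R@np.array([k,0,0]))[:2],200]) for k in(-15,15)])
```

```text
[499.65242279 194.81890528 251.76932232] [-108.5030358   -27.09560502  251.76932232] 343.80033667586093 [-0.5294432  -0.51968059  0.35446549]
yaw 21.55587418978456
tip [276.23524241 263.01945859] tcp [275.8222961  279.85128156] tab top outer/inner [array([276.65579681, 264.27663949]), array([276.55737356, 216.90338727])]
```

View pics/w2.png

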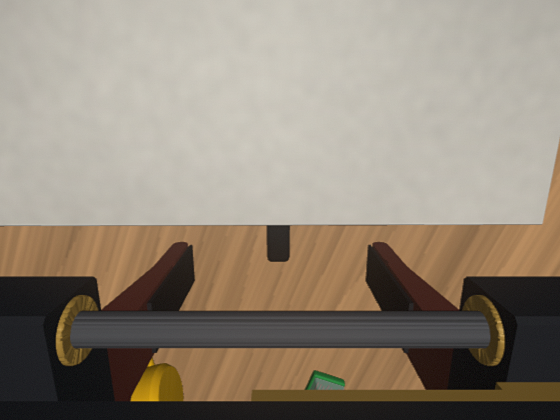

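The tab is at columns 267 to 289 (centre 278) between fingers centred on 280, with its outer end at row 262. I'll correct by 1 mm and go down.

Emit:
arm_command(series=[{"linear":[0,-0.001,0.01],"turn":0},{"linear":[0,0,0.01],"turn":0},{"linear":[0,0,0.01],"turn":0},{"linear":[0,0,0.01],"turn":0},{"linear":[0,0,0.01],"turn":0},{"linear":[0,0,0.01],"turn":0},{"linear":[0,0,0.01],"turn":0},{"linear":[0,0,0.002],"turn":0},{"linear":[0,0,0],"turn":0},{"linear":[0,0,0],"turn":0}])

```text
t: 4.55
ee_pos: [498.1, 195.1, 178.9]
orientation: [1.765, 2.598, 0.001]
ft_force: [-0.3, 0.5, 0.1]
width: 87.9
grasp_force: 0.0
```

Run:
```python
from h import *
d=snap('wrist','w3');o=ctrl.get_obs();p=o['ee_pos'];print(p,cab(p),o['ft_force'])
f=d['frame'].max(2)
for v in(250,258,266,274):print(v,np.where(f[v,200:360]<45)[0]+200)
print([proj(d,wor(*cab(p)[:2],z)) for z in(200,178)])
```

```text
[498.19520141 195.07635076 179.11958168] [-107.72283617  -25.8382026   179.11958168] [-0.86647304 -0.50989477  0.90627456]
250 []
258 []
266 []
274 []
[array([275.54812497, 303.99129414]), array([276.09131849, 279.0457978 ])]
```

View pics/w3.png

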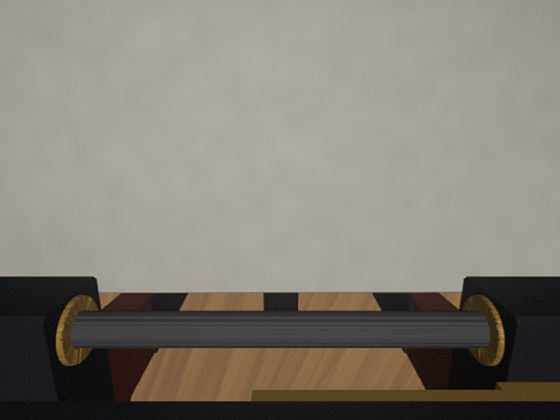

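The tab at columns 264 to 298 is centred between the fingers at 188 and 373, so I'll close the jaws.

Emit:
arm_command(series=[{"linear":[0,0,0],"turn":0},{"linear":[0,0,0],"turn":0},{"linear":[0,0,0],"turn":0},{"linear":[0,0,0],"turn":0},{"linear":[0,0,0],"turn":0},{"linear":[0,0,0],"turn":0},{"linear":[0,0,0],"turn":0},{"linear":[0,0,0],"turn":0},{"linear":[0,0,0],"turn":0},{"linear":[0,0,0],"turn":0}], jaw=-1)

```text
t: 5.6
ee_pos: [497.9, 195.0, 178.7]
orientation: [1.766, 2.598, 0.0]
ft_force: [0.4, 1.2, -0.9]
width: 13.9
grasp_force: 30.0
```

Emit:
arm_command(series=[{"linear":[0,0,0],"turn":0},{"linear":[0,0,0],"turn":0},{"linear":[0,0,0],"turn":0},{"linear":[0,0,0],"turn":0},{"linear":[0,0,0],"turn":0}])

```text
t: 6.1
ee_pos: [497.9, 195.0, 178.7]
orientation: [1.766, 2.598, 0.0]
ft_force: [0.1, 0.8, -0.3]
width: 13.8
grasp_force: 30.0
```

Run:
```python
from h import *
for i in range(5):
    o=ctrl.get_obs();f=np.array(o['ft_force']);print(o['t'],cab(o['ee_pos']).round(2),'out',(f[:2]@O).round(2),'S',(f[:2]@S).round(2),f[2].round(2),o['width'],o['grasp_force'],np.round(o['moment'],2))
```

```text
6.1 [-107.71  -25.51  178.7 ] out -0.69 S 0.41 -0.31 13.792875355934905 29.999831914901733 [ 0.01 -0.23  0.06]
6.1 [-107.71  -25.51  178.7 ] out -0.69 S 0.41 -0.31 13.792875355934905 29.999831914901733 [ 0.01 -0.23  0.06]
6.1 [-107.71  -25.51  178.7 ] out -0.69 S 0.41 -0.31 13.792875355934905 29.999831914901733 [ 0.01 -0.23  0.06]
6.1 [-107.71  -25.51  178.7 ] out -0.69 S 0.41 -0.31 13.792875355934905 29.999831914901733 [ 0.01 -0.23  0.06]
6.1 [-107.71  -25.51  178.7 ] out -0.69 S 0.41 -0.31 13.792875355934905 29.999831914901733 [ 0.01 -0.23  0.06]
```

Emit:
arm_command(series=[{"linear":[-0.0003,0,0],"turn":0},{"linear":[-0.0003,0,0],"turn":0},{"linear":[0,0,0],"turn":0}])

```text
t: 6.4
ee_pos: [498.1, 194.4, 178.7]
orientation: [-1.766, -2.598, -0.0]
ft_force: [0.8, 1.0, -1.2]
width: 14.1
grasp_force: 30.0
```

Emit:
arm_command(series=[{"linear":[-0.0003,0,0],"turn":0},{"linear":[-0.0003,0,0],"turn":0},{"linear":[0,0,0],"turn":0}])

```text
t: 6.7
ee_pos: [498.3, 193.8, 178.7]
orientation: [1.766, 2.598, 0.0]
ft_force: [0.5, 0.9, -0.6]
width: 13.9
grasp_force: 30.0
```

Emit:
arm_command(series=[{"linear":[-0.0003,0,0],"turn":0},{"linear":[-0.0003,0,0],"turn":0},{"linear":[0,0,0],"turn":0}])

```text
t: 7.0
ee_pos: [498.5, 193.3, 178.7]
orientation: [1.766, 2.598, 0.0]
ft_force: [1.1, 0.9, -0.7]
width: 13.7
grasp_force: 30.0
```

Emit:
arm_command(series=[{"linear":[-0.0003,0,0],"turn":0},{"linear":[-0.0003,0,0],"turn":0},{"linear":[0,0,0],"turn":0}])

```text
t: 7.3
ee_pos: [498.7, 192.9, 178.7]
orientation: [-1.766, -2.598, -0.0]
ft_force: [-0.3, 2.1, -0.4]
width: 13.9
grasp_force: 30.0
```

Emit:
arm_command(series=[{"linear":[-0.0002,0,0],"turn":0},{"linear":[0,0,0],"turn":0},{"linear":[0,0,0],"turn":0}])

```text
t: 7.6
ee_pos: [498.7, 192.7, 178.7]
orientation: [-1.766, -2.598, -0.0]
ft_force: [1.3, 3.6, -0.7]
width: 13.7
grasp_force: 30.0
```

Emit:
arm_command(series=[{"linear":[-0.0002,0,0],"turn":0},{"linear":[0,0,0],"turn":0},{"linear":[0,0,0],"turn":0}])

```text
t: 7.9
ee_pos: [498.8, 192.6, 178.7]
orientation: [-1.765, -2.598, -0.0]
ft_force: [-0.8, 4.8, -0.4]
width: 14.0
grasp_force: 30.0
```

```bash
cat >> h.py <<'E'
def st():
    o=ctrl.get_obs();f=np.array(o['ft_force']);print(round(o['t'],2),cab(o['ee_pos']).round(2),'pull',-(f[:2]@O).round(2),'S',(f[:2]@S).round(2),'z',f[2].round(2),round(o['width'],1))
E
python3 -c "from h import *;st()"
```

```text
7.9 [-110.28  -25.43  178.69] pull 4.71 S 1.03 z -0.4 14.0
```

Emit:
arm_command(series=[{"linear":[-0.0002,0,0],"turn":0},{"linear":[-0.0002,0,0],"turn":0},{"linear":[0,0,0],"turn":0},{"linear":[0,0,0],"turn":0}])

```text
t: 8.3
ee_pos: [498.8, 192.4, 178.7]
orientation: [-1.765, -2.598, -0.001]
ft_force: [-1.2, 6.8, -1.2]
width: 13.9
grasp_force: 30.0
```

```bash
python3 -c "from h import *;st()"
```

```text
8.3 [-110.44  -25.39  178.66] pull 6.79 S 1.38 z -1.2 13.9
```

Emit:
arm_command(series=[{"linear":[-0.0002,0.0001,0],"turn":0},{"linear":[-0.0002,0.0001,0],"turn":0},{"linear":[-0.0002,0,0],"turn":0},{"linear":[0,0,0],"turn":0},{"linear":[0,0,0],"turn":0}])

```text
t: 8.8
ee_pos: [498.9, 192.2, 178.6]
orientation: [-1.765, -2.597, -0.001]
ft_force: [-2.4, 8.1, 0.5]
width: 13.8
grasp_force: 30.0
```

```bash
python3 -c "from h import *;st()"
```

```text
8.8 [-110.62  -25.43  178.62] pull 8.43 S 0.82 z 0.48 13.8
```

Emit:
arm_command(series=[{"linear":[-0.0002,0,0],"turn":0},{"linear":[-0.0002,0,0],"turn":0},{"linear":[-0.0002,0,0],"turn":0},{"linear":[0,0,0],"turn":0},{"linear":[0,0,0],"turn":0}])

```text
t: 9.3
ee_pos: [499.0, 192.0, 178.6]
orientation: [-1.765, -2.596, -0.001]
ft_force: [-3.2, 10.8, 0.2]
width: 13.7
grasp_force: 30.0
```

```bash
python3 -c "from h import *;st()"
```

```text
9.3 [-110.88  -25.41  178.61] pull 11.2 S 1.07 z 0.23 13.7
```

Emit:
arm_command(series=[{"linear":[-0.0002,0,0],"turn":0},{"linear":[0,0,0],"turn":0},{"linear":[0,0,0],"turn":0},{"linear":[0,0,0],"turn":0}])

```text
t: 9.7
ee_pos: [499.0, 191.9, 178.6]
orientation: [-1.765, -2.596, -0.001]
ft_force: [-4.6, 11.3, -1.3]
width: 13.5
grasp_force: 30.0
```

```bash
python3 -c "from h import *;st()"
```

```text
9.7 [-110.93  -25.39  178.59] pull 12.21 S -0.09 z -1.26 13.5
```

Emit:
arm_command(series=[{"linear":[0,0,0],"turn":0},{"linear":[0,0,0],"turn":0},{"linear":[0,0,0],"turn":0}])

```text
t: 10.0
ee_pos: [499.0, 192.0, 178.6]
orientation: [-1.765, -2.596, -0.001]
ft_force: [-3.4, 11.4, -0.1]
width: 13.6
grasp_force: 30.0
```

Emit:
arm_command(series=[{"linear":[0,0,0],"turn":0},{"linear":[0,0,0],"turn":0},{"linear":[0,0,0],"turn":0}])

```text
t: 10.3
ee_pos: [499.0, 191.9, 178.6]
orientation: [-1.765, -2.596, -0.001]
ft_force: [-4.1, 11.2, -0.6]
width: 13.3
grasp_force: 30.0
```

Emit:
arm_command(series=[{"linear":[0,0,0],"turn":0},{"linear":[0,0,0],"turn":0},{"linear":[0,0,0],"turn":0}])

```text
t: 10.6
ee_pos: [499.0, 191.9, 178.6]
orientation: [-1.765, -2.596, -0.001]
ft_force: [-4.0, 11.2, -0.4]
width: 14.0
grasp_force: 30.0
```

Pull is about 11.9 N and steady, so I'll hold it.

Emit:
arm_command(series=[{"linear":[0,0,0],"turn":0},{"linear":[0,0,0],"turn":0},{"linear":[0,0,0],"turn":0},{"linear":[0,0,0],"turn":0},{"linear":[0,0,0],"turn":0},{"linear":[0,0,0],"turn":0},{"linear":[0,0,0],"turn":0},{"linear":[0,0,0],"turn":0},{"linear":[0,0,0],"turn":0},{"linear":[0,0,0],"turn":0}])

```text
t: 11.6
ee_pos: [499.0, 192.0, 178.6]
orientation: [-1.765, -2.596, -0.001]
ft_force: [-3.8, 11.0, -0.7]
width: 13.9
grasp_force: 30.0
```

Emit:
arm_command(series=[{"linear":[0,0,0],"turn":0},{"linear":[0,0,0],"turn":0},{"linear":[0,0,0],"turn":0},{"linear":[0,0,0],"turn":0},{"linear":[0,0,0],"turn":0},{"linear":[0,0,0],"turn":0},{"linear":[0,0,0],"turn":0},{"linear":[0,0,0],"turn":0},{"linear":[0,0,0],"turn":0},{"linear":[0,0,0],"turn":0}])

```text
t: 12.6
ee_pos: [499.0, 191.9, 178.6]
orientation: [-1.765, -2.596, -0.001]
ft_force: [-3.2, 11.2, -0.8]
width: 13.8
grasp_force: 30.0
```

```bash
python3 -c "from h import *;st();d=snap('wrist','w4')"
```

```text
12.6 [-110.92  -25.39  178.6 ] pull 11.57 S 1.14 z -0.8 13.8
```

Readings average about 11.8 N. I'll nudge it up a hair and hold another 2.3 s at a full 12 N.

Emit:
arm_command(series=[{"linear":[-0.0001,0,0],"turn":0},{"linear":[0,0,0],"turn":0},{"linear":[0,0,0],"turn":0}])

```text
t: 12.95
ee_pos: [499.0, 191.9, 178.6]
orientation: [-1.765, -2.596, -0.001]
ft_force: [-4.4, 10.5, 0.2]
width: 13.6
grasp_force: 30.0
```

Emit:
arm_command(series=[{"linear":[0,0,0],"turn":0},{"linear":[0,0,0],"turn":0},{"linear":[0,0,0],"turn":0},{"linear":[0,0,0],"turn":0},{"linear":[0,0,0],"turn":0},{"linear":[0,0,0],"turn":0},{"linear":[0,0,0],"turn":0},{"linear":[0,0,0],"turn":0},{"linear":[0,0,0],"turn":0},{"linear":[0,0,0],"turn":0}])

```text
t: 13.95
ee_pos: [499.0, 191.9, 178.6]
orientation: [-1.765, -2.596, -0.001]
ft_force: [-4.1, 11.0, -1.1]
width: 14.1
grasp_force: 30.0
```

Emit:
arm_command(series=[{"linear":[0,0,0],"turn":0},{"linear":[0,0,0],"turn":0},{"linear":[0,0,0],"turn":0},{"linear":[0,0,0],"turn":0},{"linear":[0,0,0],"turn":0},{"linear":[0,0,0],"turn":0},{"linear":[0,0,0],"turn":0},{"linear":[0,0,0],"turn":0},{"linear":[0,0,0],"turn":0},{"linear":[0,0,0],"turn":0}])

```text
t: 14.95
ee_pos: [499.0, 191.9, 178.6]
orientation: [-1.765, -2.596, -0.002]
ft_force: [-3.7, 11.4, -0.5]
width: 13.8
grasp_force: 30.0
```

Emit:
arm_command(series=[{"linear":[-0.0001,0,0],"turn":0},{"linear":[0,0,0],"turn":0},{"linear":[0,0,0],"turn":0},{"linear":[0,0,0],"turn":0},{"linear":[0,0,0],"turn":0},{"linear":[0,0,0],"turn":0},{"linear":[0,0,0],"turn":0},{"linear":[0,0,0],"turn":0},{"linear":[0,0,0],"turn":0},{"linear":[0,0,0],"turn":0}])

```text
t: 15.95
ee_pos: [499.0, 191.9, 178.6]
orientation: [-1.765, -2.596, -0.002]
ft_force: [-4.0, 10.9, -0.7]
width: 13.9
grasp_force: 30.0
```

Emit:
arm_command(series=[{"linear":[0,0,0],"turn":0},{"linear":[0,0,0],"turn":0},{"linear":[0,0,0],"turn":0},{"linear":[0,0,0],"turn":0},{"linear":[0,0,0],"turn":0},{"linear":[0,0,0],"turn":0},{"linear":[0,0,0],"turn":0},{"linear":[0,0,0],"turn":0},{"linear":[0,0,0],"turn":0},{"linear":[0,0,0],"turn":0}])

```text
t: 16.95
ee_pos: [499.0, 191.9, 178.6]
orientation: [-1.765, -2.596, -0.002]
ft_force: [-4.6, 11.9, 0.2]
width: 13.6
grasp_force: 30.0
```

Emit:
arm_command(series=[{"linear":[0,0,0],"turn":0},{"linear":[0,0,0],"turn":0},{"linear":[0,0,0],"turn":0}])

```text
t: 17.25
ee_pos: [499.0, 191.9, 178.6]
orientation: [-1.765, -2.596, -0.002]
ft_force: [-3.6, 11.8, -1.2]
width: 13.9
grasp_force: 30.0
```

Emit:
arm_command(series=[{"linear":[0.0006,0,0],"turn":0},{"linear":[0.0006,0,0],"turn":0},{"linear":[0.0006,0,0],"turn":0},{"linear":[0.0006,0,0],"turn":0},{"linear":[0.0006,0,0],"turn":0},{"linear":[0,0,0],"turn":0},{"linear":[0,0,0],"turn":0}])

```text
t: 17.95
ee_pos: [498.6, 193.0, 178.7]
orientation: [1.765, 2.598, -0.001]
ft_force: [-0.3, 1.2, 0.4]
width: 13.8
grasp_force: 30.0
```

```bash
python3 -c "from h import *;st();d=snap('scene','s1');snap('side','d1')"
```

```text
17.95 [-109.84  -25.47  178.67] pull 1.25 S 0.13 z 0.42 13.8
```

Run:
```python
from h import *
d=load('d0')
for u,v in((135+(682-390)/2.5,100+245/2.5),(135+(682-390)/2.5,100+150/2.5),(135+(782-390)/2.5-1.5,100+230/2.5)):
    c,r=ray(d,u,v); n=np.r_[O,0]; q=np.r_[C0+O*90,0]; p=c+r*((q-c)@n)/(r@n); print(cab(p))
```

```text
[-90.         -50.26175204  16.00176148]
[-90.         -51.17579741 126.59620652]
[ -90.         -174.80238562    1.54852603]
```

Emit:
arm_command(series=[{"linear":[0.0005,0.001,0],"turn":0},{"linear":[0.0005,0.001,0],"turn":0},{"linear":[0,0.002,0],"turn":0},{"linear":[0,0.002,0],"turn":0},{"linear":[0,0.002,0],"turn":0},{"linear":[0,0.002,0],"turn":0},{"linear":[0,0.002,0],"turn":0},{"linear":[0,0.002,0],"turn":0},{"linear":[0,0.002,0],"turn":0},{"linear":[0,0.002,0],"turn":0}])

```text
t: 19.05
ee_pos: [515.2, 201.0, 178.6]
orientation: [-1.766, -2.598, 0.0]
ft_force: [-1.8, -0.6, 1.0]
width: 13.7
grasp_force: 30.0
```

```bash
python3 -c "from h import *;st()"
```

```text
19.05 [-108.54  -43.78  178.63] pull 0.08 S -1.9 z 1.0 13.7
```

Sliding takes 1.9 N with no sideways load. About 107 to 111 mm of travel was needed in all, so I'll keep going.

Emit:
arm_command(series=[{"linear":[0,0.0025,0],"turn":0},{"linear":[0,0.0025,0],"turn":0},{"linear":[0,0.0025,0],"turn":0},{"linear":[0,0.0025,0],"turn":0},{"linear":[0,0.0025,0],"turn":0},{"linear":[0,0.0025,0],"turn":0},{"linear":[0,0.0025,0],"turn":0},{"linear":[0,0.0025,0],"turn":0},{"linear":[0,0.0025,0],"turn":0},{"linear":[0,0.0025,0],"turn":0}])

```text
t: 20.05
ee_pos: [538.5, 210.2, 178.7]
orientation: [-1.766, -2.598, -0.0]
ft_force: [-1.0, -0.2, 0.9]
width: 14.0
grasp_force: 30.0
```

```bash
python3 -c "from h import *;st()"
```

```text
20.05 [-108.62  -68.85  178.68] pull 0.21 S -1.01 z 0.91 14.0
```

Emit:
arm_command(series=[{"linear":[0,0.0025,0],"turn":0},{"linear":[0,0.0025,0],"turn":0},{"linear":[0,0.0025,0],"turn":0},{"linear":[0,0.0025,0],"turn":0},{"linear":[0,0.0025,0],"turn":0},{"linear":[0,0.0025,0],"turn":0},{"linear":[0,0.0025,0],"turn":0},{"linear":[0,0.0025,0],"turn":0},{"linear":[0,0.0025,0],"turn":0},{"linear":[0,0.0025,0],"turn":0}])

```text
t: 21.05
ee_pos: [561.7, 219.5, 178.7]
orientation: [-1.766, -2.598, 0.0]
ft_force: [-0.4, -0.3, 0.1]
width: 14.1
grasp_force: 30.0
```

```bash
python3 -c "from h import *;st()"
```

```text
21.05 [-108.66  -93.84  178.66] pull -0.12 S -0.49 z 0.06 14.1
```

Emit:
arm_command(series=[{"linear":[0,0.002,0],"turn":0},{"linear":[0,0.002,0],"turn":0},{"linear":[0,0.002,0],"turn":0},{"linear":[0,0.002,0],"turn":0},{"linear":[0,0.002,0],"turn":0},{"linear":[0,0.002,0],"turn":0},{"linear":[0,0.002,0],"turn":0},{"linear":[0,0.002,0],"turn":0},{"linear":[0,0.002,0],"turn":0},{"linear":[0,0.002,0],"turn":0}])

```text
t: 22.05
ee_pos: [580.3, 226.8, 178.7]
orientation: [-1.766, -2.598, 0.0]
ft_force: [-1.3, 0.7, -0.2]
width: 13.7
grasp_force: 30.0
```

```bash
python3 -c "from h import *;st()"
```

```text
22.05 [-108.77 -113.8   178.66] pull 1.18 S -0.95 z -0.16 13.7
```

Emit:
arm_command(series=[{"linear":[0.0003,0.001,0],"turn":0},{"linear":[0,0.001,0],"turn":0},{"linear":[0,0.001,0],"turn":0},{"linear":[0,0.001,0],"turn":0},{"linear":[0,0.001,0],"turn":0},{"linear":[0,0.001,0],"turn":0},{"linear":[0,0.001,0],"turn":0},{"linear":[0,0.001,0],"turn":0},{"linear":[0,0.001,0],"turn":0},{"linear":[0,0.001,0],"turn":0}])

```text
t: 23.05
ee_pos: [589.4, 230.7, 178.7]
orientation: [-1.766, -2.598, 0.0]
ft_force: [-1.3, -1.4, -0.5]
width: 13.9
grasp_force: 30.0
```

```bash
python3 -c "from h import *;st()"
```

```text
23.05 [-108.51 -123.71  178.67] pull -0.86 S -1.74 z -0.47 13.9
```

Emit:
arm_command(series=[{"linear":[0,0.0008,0],"turn":0},{"linear":[0,0.0008,0],"turn":0},{"linear":[0,0.0008,0],"turn":0},{"linear":[0,0.0008,0],"turn":0},{"linear":[0,0.0008,0],"turn":0}])

```text
t: 23.55
ee_pos: [593.1, 232.2, 178.7]
orientation: [-1.766, -2.598, -0.0]
ft_force: [-0.3, -1.9, 0.3]
width: 13.8
grasp_force: 30.0
```

```bash
python3 -c "from h import *;st()"
```

```text
23.55 [-108.54 -127.72  178.68] pull -1.63 S -0.92 z 0.29 13.8
```

Emit:
arm_command(series=[{"linear":[-0.0001,0.0006,0],"turn":0},{"linear":[0,0.0006,0],"turn":0},{"linear":[0,0.0006,0],"turn":0},{"linear":[0,0.0006,0],"turn":0},{"linear":[0,0.0006,0],"turn":0}])

```text
t: 24.05
ee_pos: [595.8, 233.2, 178.7]
orientation: [-1.765, -2.598, 0.0]
ft_force: [-2.2, -0.2, 0.6]
width: 13.7
grasp_force: 30.0
```

Emit:
arm_command(series=[{"linear":[0,0.0006,0],"turn":0},{"linear":[0,0.0006,0],"turn":0},{"linear":[0,0.0006,0],"turn":0},{"linear":[0,0.0006,0],"turn":0}])

```text
t: 24.45
ee_pos: [598.1, 234.1, 178.7]
orientation: [-1.766, -2.598, -0.0]
ft_force: [-0.9, 0.8, 1.0]
width: 14.0
grasp_force: 30.0
```

```bash
python3 -c "from h import *;st()"
```

```text
24.45 [-108.61 -133.08  178.66] pull 1.11 S -0.51 z 1.03 14.0
```

Emit:
arm_command(series=[{"linear":[0,0.0006,0],"turn":0},{"linear":[0,0.0006,0],"turn":0},{"linear":[0,0.0006,0],"turn":0},{"linear":[0,0.0006,0],"turn":0}])

```text
t: 24.85
ee_pos: [599.5, 234.6, 178.5]
orientation: [-1.765, -2.598, 0.003]
ft_force: [-5.4, -1.7, 3.9]
width: 14.1
grasp_force: 30.0
```

```bash
python3 -c "from h import *;st()"
```

```text
24.85 [-108.6  -134.58  178.54] pull 0.41 S -5.71 z 3.91 14.1
```

Emit:
arm_command(series=[{"linear":[0,0.0006,0],"turn":0},{"linear":[0,0.0006,0],"turn":0},{"linear":[0,0.0006,0],"turn":0},{"linear":[0,0.0006,0],"turn":0}])

```text
t: 25.25
ee_pos: [599.8, 234.8, 178.3]
orientation: [-1.763, -2.596, 0.009]
ft_force: [-14.1, -4.7, 8.0]
width: 13.8
grasp_force: 30.0
```

```bash
python3 -c "from h import *;st()"
```

```text
25.25 [-108.61 -134.92  178.29] pull 0.88 S -14.79 z 8.01 13.8
```

The door is home: the stop came at 109 mm of travel, as expected. I'll ease off the push and open the jaws.

Emit:
arm_command(series=[{"linear":[0,-0.0006,0],"turn":0},{"linear":[0,-0.0006,0],"turn":0},{"linear":[0,-0.0006,0],"turn":0},{"linear":[0,-0.0003,0],"turn":0},{"linear":[0,0,0],"turn":0},{"linear":[0,0,0],"turn":0}])

```text
t: 25.85
ee_pos: [599.5, 234.6, 178.5]
orientation: [-1.765, -2.597, 0.003]
ft_force: [-5.4, -2.3, 2.6]
width: 13.6
grasp_force: 30.0
```

```bash
python3 -c "from h import *;st()"
```

```text
25.85 [-108.61 -134.56  178.51] pull -0.12 S -5.82 z 2.56 13.6
```

Emit:
arm_command(series=[{"linear":[0,-0.0004,0],"turn":0},{"linear":[0,0,0],"turn":0},{"linear":[0,0,0],"turn":0}])

```text
t: 26.15
ee_pos: [599.4, 234.6, 178.5]
orientation: [-1.765, -2.598, 0.002]
ft_force: [-5.4, -1.1, 2.5]
width: 13.9
grasp_force: 30.0
```

Emit:
arm_command(series=[{"linear":[0,0,0],"turn":0},{"linear":[0,0,0],"turn":0},{"linear":[0,0,0],"turn":0},{"linear":[0,0,0],"turn":0},{"linear":[0,0,0],"turn":0},{"linear":[0,0,0],"turn":0},{"linear":[0,0,0],"turn":0},{"linear":[0,0,0],"turn":0},{"linear":[0,0,0],"turn":0},{"linear":[0,0,0],"turn":0}], jaw=1)

```text
t: 27.15
ee_pos: [600.2, 234.9, 178.7]
orientation: [-1.766, -2.599, 0.0]
ft_force: [0.4, -0.1, 0.2]
width: 87.1
grasp_force: 0.0
```

```bash
python3 -c "from h import *;st()"
```

```text
27.15 [-108.67 -135.32  178.66] pull -0.26 S 0.34 z 0.21 87.1
```

Released with no contact force. I'll go straight up, then back, and check.

Emit:
arm_command(series=[{"linear":[0,0,-0.01],"turn":0},{"linear":[0,0,-0.015],"turn":0},{"linear":[0,0,-0.02],"turn":0},{"linear":[0,0,-0.025],"turn":0},{"linear":[0,0,-0.025],"turn":0},{"linear":[0,0,-0.025],"turn":0},{"linear":[-0.02,0,-0.02],"turn":0},{"linear":[-0.02,0,0],"turn":0},{"linear":[-0.02,0,0],"turn":0},{"linear":[-0.01,0,0],"turn":0}])

```text
t: 28.15
ee_pos: [626.7, 168.6, 320.5]
orientation: [1.766, 2.596, 0.002]
ft_force: [-0.4, -0.1, -0.4]
width: 87.3
grasp_force: 0.0
```

Emit:
arm_command(series=[{"linear":[0,0,0],"turn":0},{"linear":[0,0,0],"turn":0},{"linear":[0,0,0],"turn":0}])

```text
t: 28.45
ee_pos: [625.7, 170.5, 318.8]
orientation: [-1.765, -2.599, -0.0]
ft_force: [-0.8, 0.1, 0.1]
width: 88.4
grasp_force: 0.0
```

Run:
```python
from h import *
st();w=snap('wrist','w5')['frame'];b=snap('side','d2')['frame']
B=cv2.resize(b[100:220,135:300],None,fx=2.4,fy=2.4,interpolation=cv2.INTER_CUBIC)
c=np.zeros((600,800,3),np.uint8);W=cv2.resize(w,(400,300));c[:300,:400]=W;c[:B.shape[0],402:402+B.shape[1]]=B[:,:398];c[300:600,:400]=cv2.resize(b,(400,300))
cv2.imwrite('pics/z2.png',c)
```

```text
28.45 [-177.88 -135.11  318.76] pull 0.36 S -0.76 z 0.13 88.4
```

View pics/z2.png

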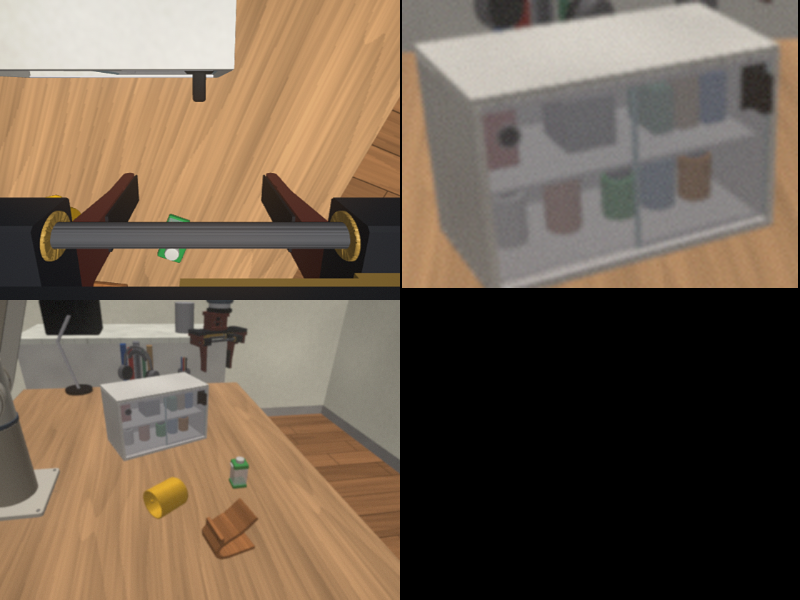

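The front door reaches the side wall with the pull at its right end. The rear door's cup, the mug, the dispenser and the stand are all where they were.

```bash
python3 -c "from h import *;print(ctrl.close_job())"
```

```text
the job is handed in; nothing more can be done
None
```

I pulled the new pull straight out at a steady 11.4–12.8 N (about 12 N) for over 7 s without it coming loose, slid the front door gently to its stop, let go and handed the job in at about 28 s; in the last pictures nothing else had moved.

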